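# Tip two crates to find the stamp, push it to the dispatch line

## Task

Without gripping or lifting anything, use the fingertips to tip both blue crates over away from you, so that each lies on its far wall with its underside facing you. One of them has a round red stamp on its underside: when both are tipped, push that one, still lying so, straight away from you until it sits centrally across the yellow and black dispatch stripe on the desk. Leave the plain one lying on your side of the stripe and clear of it, and do not disturb the small dark bottle, the blue stopper or the tin.

Things in the scene. Friction and masses are not known exactly. Their poses are not given: they have to be found in the camera images.
- stamped_crate: loose blue plastic parts crate, open top, empty, 48 deep (own x) x 70 wide (y) x 80 high (z) mm, walls 3 mm, about 150 g; under its bottom is a round red stamp (a red ring and a red dot on white, 37 mm across). Origin: centre of the underside; own z points to the open top. Starts upright, front wall (own -x, with a paper label) facing the robot within 12 degrees
- stamped_crate_center (a point): centre of the stamped crate's outer box, 40 mm from its underside along its own z; 40 mm above the desk while upright, 24 mm when the crate lies on its far wall; it is then 48 mm high and 80 mm long, and its underside faces the robot
- stamped_crate_front (a point): middle of the stamped crate's front wall, on the outside, 40 mm from the underside; 48 mm above the desk when the crate lies on its far wall. Pushed away from the robot close below the top edge of this wall, the crate tips about its far lower edge rather than slides; after about 35 degrees it is past its balance and drops onto its far wall by itself
- plain_crate: loose blue plastic parts crate, open top, empty, 48 deep (own x) x 70 wide (y) x 80 high (z) mm, walls 3 mm, about 150 g; its bottom is plain grey, else like the other; which stands left varies. Origin: centre of the underside; own z points to the open top. Starts upright, front wall (own -x, with a paper label) facing the robot within 12 degrees
- plain_crate_center (a point): the same point on the plain crate as stamped_crate_center
- plain_crate_front (a point): the same point on the plain crate as stamped_crate_front
- dispatch_line: flat yellow tape stripe with black bars, 20 x 300 mm, stuck on the desk beyond the crates; its long side runs left to right (own y), its own x points away from the robot. It cannot be felt and does not move. Origin: its middle, on the desk
- dark_dropper: loose small dark bottle with black cap, 36 mm diameter, 77 high, to the right of the crates; leave alone. Origin: centre of its base
- blue_stopper: loose round blue stopper, 27 mm diameter, 12 high, on the desk in front of the crates; leave alone. Origin: centre of its base
- solvent_tin: loose brown and orange rectangular tin, 53 x 82 x 124 high, to the right; leave alone. Origin: centre of its base

How it is judged:
By the outcome, as a careful person would: the job done as asked, in the order asked, and still so for the second after the job is handed in, with the robot touching nothing.
It also fails if it takes over 56 s, if anything falls off the work surface, if the arm or the gripper's body presses on something with over 40 N, if the wrist force passes 120 N, or if a joint passes its speed limit or range.

## Robot

A 6-joint arm with a two-finger parallel gripper is mounted at the origin on a cart in front of the work surface, level with it; the furniture and walls round the work are solid. World frame = base frame: x ahead of the robot, y to its left, z up, the work surface at z = 0. Lengths are in mm, angles in rad, forces in N, time in s.
With the tool pointing down it reaches from about 350 to 725 mm from the base axis. Payload 6 kg.
Tool frame: the origin (TCP) lies midway between the tips of the shut fingers; the grasp point (between the pads) lies 19 mm behind it; z points along the fingers, y is the direction in which the jaws open and shut (so a half turn about z gives the same grasp; the last joint's range is limited). The gripper opens to 85 mm and grips with 20 to 120 N. Pads are 22 mm wide; open, the fingers measure 114 mm over their backs; the gripper's body (76 mm by 85 mm) begins 54 mm behind the grasp point. The pads swing forward as they close: fully open they stand 13 mm farther back than shut.
Start: joints at [1.555, 0.04, 0.085, 0, -1.615, -0.334], TCP at [205.599, 563.651, 231.261] pointing down, gripper open.
Joint ranges: [-2.56, 2.56], [-1.29, 2.01], [-1.08, 1.49], [-3.29, 1.98], [-2.81, -0.18], [-2.99, 2.99]. Speed limits (rad/s): [2.57, 2.57, 3.01, 3.14, 3.14, 3.14].

## Interface

Orientations are given as a rotation vector (axis times angle).
In Python, from rig import bot gives the robot as it stands. The module is installed in compiled form; this text tells all that it offers.
- The arm moves only by the shell command python3 -m pendant 'ROWS' [FORCE]. ROWS is JSON, a list of rows, each a list of 5 numbers: the shift along the tool's x, y, z as a fraction of full scale, then the turn about the tool's z as a fraction of full scale, then the gripper command: -1 is shut, 1 is fully open, values between are in proportion. A call has 1 to 12 rows; each row is the pose to reach, as a shift and turn from the pose measured when the call began, along the tool's axes at that moment, turning the shorter way round; what a row does not reach only later rows make up. Full scale, the value 1, is 0.15 m for a shift and 360 degrees for a turn. A row lasts 1/12 s, in which the tool goes at most 41.7 mm and 7.16 degrees, less where a joint would pass 70% of its speed; a pose out of reach is approached as far as the arm can. A call with a number of a shift or a turn outside -1 to 1 is refused whole. A call with a gripper value outside its range is refused whole. The fingers move at their own pace and stop on an object; FORCE is the grip in N (left out, the last holds). Time passes only in rows, so rows that repeat a pose let the fingers close. It gives the time, the measured TCP pose, the force and the opening at its end, in the units of the state.
- bot.get_obs(): the state, without advancing time (a new reading comes with each control period).
- bot.camera(name): name is "side" or "top"; returns the picture (420x560x3 uint8, blue, green, red); there is no depth.
- bot.camera_info(name): a dict with "fx", "fy", "cx", "cy" (pixels), "D" ([k1, k2, p1, p2, k3] as OpenCV has them; the pictures are not rectified), "extrinsics" (4x4, takes a point from camera to world coordinates). Camera axes: x right, y down, z forward; pixel columns grow to the right and rows downward; lengths in mm; the calibration is good to about 2 mm. A picture is of the moment at which its call begins. camera_info takes no time and is no camera call.
- bot.close_job(): hands the job in, once; it reports no verdict.
The state is a dict: "clock": time; "qpos": joint angles; "joint_velocities": joint speeds; "effort": joint torques, N m; "tool_pos": TCP position; "orientation": TCP orientation; "wrist_force": force on the tool from outside, world axes, zero at the start; "wrist_torque": the same for the moment, N m; "finger_gap": finger opening in mm.
Only numpy, scipy, OpenCV 4.12 (cv2) and the standard library are available. Lean on these libraries where they do the work, as an engineer would, in place of code of your own. Each camera call takes 0.05 s, during which the arm holds its last target. There are 200 camera calls.

## Working session

There is one attempt and no reset: what is moved stays moved. The work goes in short steps, Python scripts to look and compute and a shell command to move; the robot and the scene stay as the last step left them, time stands still between calls to the robot, and variables do not carry over. Pictures are saved under pics/ and viewed, about 8 in all and at most 12, crops included, and the job is handed in when it is done.

```bash
mkdir -p pics
cat > h.py <<'E'
import numpy as np, cv2
from rig import bot
from scipy.spatial.transform import Rotation as R
def ray(name,uv):
    i=bot.camera_info(name);K=np.array([[i["fx"],0,i["cx"]],[0,i["fy"],i["cy"]],[0,0,1.]])
    n=cv2.undistortPoints(np.array(uv,float).reshape(-1,1,2),K,np.array(i["D"],float)).reshape(-1,2)
    T=np.array(i["extrinsics"]);d=np.c_[n,np.ones(len(n))]@T[:3,:3].T
    return T[:3,3],d
def onz(name,uv,z):
    o,d=ray(name,uv);return o+d*((z-o[2])/d[:,2])[:,None]
def proj(name,P):
    i=bot.camera_info(name);K=np.array([[i["fx"],0,i["cx"]],[0,i["fy"],i["cy"]],[0,0,1.]])
    T=np.linalg.inv(np.array(i["extrinsics"]))
    return cv2.projectPoints(np.array(P,float).reshape(-1,1,3),cv2.Rodrigues(T[:3,:3])[0],T[:3,3],K,np.array(i["D"],float))[0].reshape(-1,2)
def state():
    o=bot.get_obs();print(o["clock"],np.round(o["tool_pos"],1),"\n",np.round(R.from_rotvec(o["orientation"]).as_matrix(),3),np.round(o["wrist_force"],1),o["finger_gap"],np.round(o["qpos"],2))
E
python3 - <<'E'
from h import *
np.set_printoptions(suppress=True)
for n in("side","top"):
    cv2.imwrite(f"pics/{n}0.png",bot.camera(n)); print(n,np.round(np.array(bot.camera_info(n)["extrinsics"]),2).tolist())
a=np.hstack([cv2.imread(f"pics/{n}0.png") for n in("side","top")])
state()
E
```

```text
side [[-0.88, -0.32, 0.36, 128.12], [-0.48, 0.57, -0.67, 231.69], [0.01, -0.76, -0.65, 622.25], [0.0, 0.0, 0.0, 1.0]]
top [[0.03, -1.0, 0.1, 351.96], [-1.0, -0.03, -0.03, -351.36], [0.03, -0.09, -0.99, 965.22], [0.0, 0.0, 0.0, 1.0]]
0.1 [205.5 563.4 230.4] 
 [[ 0.939 -0.343 -0.   ]
 [-0.343 -0.939 -0.002]
 [ 0.     0.002 -1.   ]] [ 0.5 -0.   0.2] 85.38384531421656 [ 1.55  0.04  0.08 -0.   -1.62 -0.33]
```

View pics/side0.png

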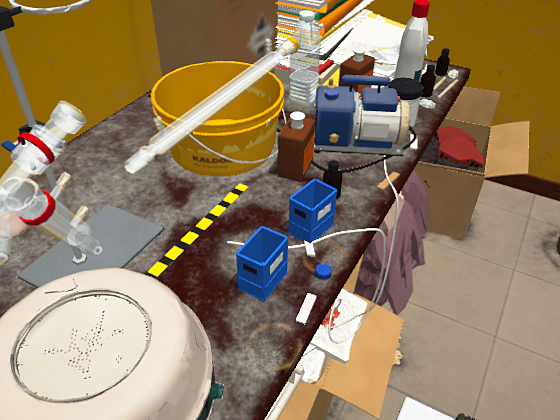

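View pics/top0.png

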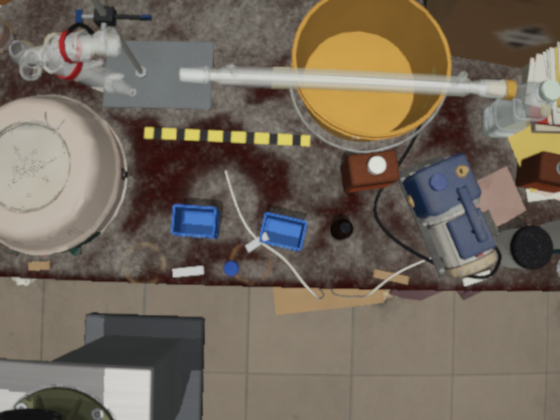

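The side view shows the crates at about (263,262) and (312,210), with the stopper at (323,271). In the top view the crates are at (195,221) and (284,231), the stopper at (232,269), the bottle at (342,229), the tin at (372,171) and the stripe runs from (145,133) to (310,141).

```bash
cat >> h.py <<'E'
def blue(im): 
    h=cv2.cvtColor(im,cv2.COLOR_BGR2HSV); return cv2.inRange(h,(100,150,50),(125,255,255))
def yel(im):
    h=cv2.cvtColor(im,cv2.COLOR_BGR2HSV); return cv2.inRange(h,(22,150,120),(35,255,255))
def blobs(m,lo):
    c,_=cv2.findContours(m,cv2.RETR_EXTERNAL,cv2.CHAIN_APPROX_NONE);return [x for x in c if cv2.contourArea(x)>lo]
def rect(P): return cv2.minAreaRect(P[:,:2].astype(np.float32))
E
python3 - <<'E'
from h import *
np.set_printoptions(suppress=True,precision=1)
im=cv2.imread("pics/top0.png")
for c in blobs(blue(im),60):
    print("blue",cv2.contourArea(c),cv2.boundingRect(c))
    for z in(80,12):
        r=rect(onz("top",c[:,0]+0.0,z));print(z,r,cv2.boxPoints(r).tolist())
m=yel(im);m[:,:140]=0;m[:,315:]=0;m[:125]=0;m[150:]=0
p=np.argwhere(m>0)[:,::-1]
r=rect(onz("top",p,0));print("stripe",r,cv2.boxPoints(r).tolist())
print("bottle top",onz("top",[[342,227]],77),"tin corners",onz("top",[[343,155],[395,150],[399,185],[347,191]],124))
im=cv2.imread("pics/side0.png")
for c in blobs(blue(im),60):
    b=cv2.boundingRect(c)
    if b[0]>230 and b[0]<340 and b[1]>170: print("side",b,cv2.approxPolyDP(cv2.convexHull(c),3,True)[:,0].tolist())
print("table edge",onz("top",[[200,281],[300,289]],0))
E
```

```text
blue 131.0 (224, 261, 14, 14)
80 ((334.952392578125, -298.8232421875), (20.992002487182617, 21.05073356628418), 1.6854153871536255) [[324.1513671875, -288.61114501953125], [324.7705078125, -309.65277099609375], [345.75341796875, -309.03533935546875], [345.13427734375, -287.99371337890625]]
12 ((333.64599609375, -294.7873229980469), (22.604549407958984, 22.667802810668945), 1.685256838798523) [[322.0152893066406, -283.79071044921875], [322.6819152832031, -306.44873046875], [345.2767028808594, -305.783935546875], [344.6100769042969, -283.12591552734375]]
blue 1116.5 (260, 212, 46, 38)
80 ((397.0182189941406, -381.3685302734375), (70.25206756591797, 49.62913131713867), 78.60374450683594) [[365.7522277832031, -410.8988342285156], [414.4028625488281, -420.7052307128906], [428.2842102050781, -351.8382263183594], [379.6335754394531, -342.0318298339844]]
12 ((400.47955322265625, -383.6734619140625), (75.64867401123047, 53.441524505615234), 78.60372924804688) [[366.811767578125, -415.4721984863281], [419.19964599609375, -426.0318908691406], [434.1473388671875, -351.8747253417969], [381.759460
[... 1206 characters left out ...]
39844), (124.9483413696289, 18.09357452392578), 80.41434478759766) [[541.2646484375, -247.73297119140625], [559.1055908203125, -250.74594116210938], [579.9122314453125, -127.54214477539062], [562.0712890625, -124.5291748046875]]
bottle top [[ 406.  -479.2   77. ]] tin corners [[ 516.9 -472.3  124. ]
 [ 528.2 -555.9  124. ]
 [ 472.1 -562.5  124. ]
 [ 459.8 -479.4  124. ]]
side (315, 264, 17, 16) [[329, 266], [329, 277], [316, 276], [318, 264]]
side (236, 226, 52, 76) [[261, 226], [287, 237], [286, 273], [263, 301], [238, 288], [236, 254]]
side (288, 179, 50, 64) [[317, 179], [337, 189], [333, 224], [310, 242], [288, 232], [289, 198]]
table edge [[ 308.  -241.     0. ]
 [ 298.9 -417.8    0. ]]
```

Run:
```python
from h import *
np.set_printoptions(suppress=True,precision=1)
im=cv2.imread("pics/top0.png")
h=cv2.cvtColor(im,cv2.COLOR_BGR2HSV);m=cv2.inRange(h,(18,120,100),(40,255,255));m[:,:140]=0;m[:,315:]=0;m[:125]=0;m[148:]=0
c=[np.array(cv2.minAreaRect(x)[0]) for x in blobs(m,20)];P=onz("top",c,0);P=P[np.argsort(P[:,1])];print("bars",P[:,:2])
print("line fit",np.polyfit(P[:,1],P[:,0],1),"ends",onz("top",[[144,133],[310.5,141]],0))
# drum height : lid centre in two views
o1,d1=ray("top",[[30,167]]);o2,d2=ray("side",[[78,350]])
A=np.c_[d1[0],-d2[0]];t=np.linalg.lstsq(A,o2-o1,rcond=None)[0];print("lid",o1+t[0]*d1[0],o2+t[1]*d2[0])
print("drum edge @150",onz("top",[[127,172],[40,252],[85,105]],150))
# check crate L/R models in side view: corner pts
def corners(cx,cy,yaw,z):
    a=np.deg2rad(yaw);M=np.array([[np.cos(a),-np.sin(a)],[np.sin(a),np.cos(a)]])
    q=np.array([[-24,-35],[-24,35],[24,35],[24,-35]])@M.T+[cx,cy];return np.c_[q,np.full(4,z)]
for n in((409.7,-235.7,-2),(397,-381,-11.4)):
    print("side rim",proj("side",corners(*n,80)).tolist(),"base",proj("side",corners(*n,0)).tolist())
```

```text
bars [[ 566.4 -419.6]
 [ 567.  -383.3]
 [ 567.5 -341.7]
 [ 568.1 -299.5]
 [ 569.3 -257.3]
 [ 571.  -214.8]
 [ 570.8 -173. ]
 [ 572.4 -136.2]]
line fit [  0.  574.9] ends [[ 570.6 -128.1    0. ]
 [ 565.  -430.6    0. ]]
lid [486.6  34.4 104.9] [492.1  38.1 107.4]
drum edge @150 [[ 475.5 -140.2  150. ]
 [ 349.4  -11.1  150. ]
 [ 579.2  -66.7  150. ]]
side rim [[287.2618041198589, 236.49093232974187], [262.55270607098686, 265.63328047980383], [234.73401158979487, 253.00649433099744], [260.49334888040096, 225.25657473091212]] base [[286.257570213933, 272.2395999283999], [263.11220190814964, 301.58940839745094], [237.070435884913, 288.9507439614145], [261.14204130855325, 260.91778258108764]]
side rim [[336.12205508827805, 189.57582092645976], [310.7358864013845, 210.17925781288488], [287.6837159458962, 197.66968128367364], [313.46089928630323, 178.1770859922464]] base [[332.44304024471114, 224.55361182787593], [308.3966568823868, 245.56442010885252], [286.7316107522571, 232.86308873600348], [311.1226722943157, 212.92157515726967]]
```

```bash
python3 -m pendant '[[0.88,0.46,0,-0.05,-1],[0.88,0.46,0,-0.05,-1],[0.88,0.46,0,-0.05,-1],[0.88,0.46,0,-0.05,-1],[0.88,0.46,0,-0.05,-1]]' 30; python3 -m pendant '[[0.6,1,0,0,-1],[0.6,1,0,0,-1],[0.6,1,0,0,-1],[0.6,1,0,0,-1],[0.6,1,0,0,-1]]'; python3 -m pendant '[[0.1,1,0,0,-1],[0.1,1,0,0,-1],[0.1,1,0,0,-1],[0.1,1,0,0,-1]]';python3 -m pendant '[[0.1,1,0,0,-1],[0.1,1,0,0,-1],[0.1,1,0,0,-1],[0.1,1,0,0,-1]]'; python3 -c "
from h import *
state()"
```

```text
clock: 0.52
tool_pos: [308.3, 450.4, 231.1]
orientation: [3.14, -0.061, 0.0]
wrist_force: [-1.5, -0.1, 0.1]
finger_gap: 25.6
clock: 0.93
tool_pos: [393.8, 293.6, 231.7]
orientation: [3.14, -0.066, 0.002]
wrist_force: [-0.6, 0.0, -0.1]
finger_gap: 0.2
clock: 1.27
tool_pos: [402.2, 140.9, 232.1]
orientation: [3.14, -0.066, 0.002]
wrist_force: [0.7, 0.0, -0.6]
finger_gap: 0.3
clock: 1.6
tool_pos: [410.5, -12.0, 232.5]
orientation: [3.14, -0.067, 0.003]
wrist_force: [0.8, 0.1, -0.2]
finger_gap: -0.1
1.6 [410.5 -12.  232.5] 
 [[ 0.999 -0.043  0.002]
 [-0.043 -0.999 -0.001]
 [ 0.002  0.001 -1.   ]] [ 0.8  0.1 -0.2] -0.09880234359237644 [ 0.47 -0.49 -0.36  0.   -1.7   1.06]
```

```bash
python3 -m pendant '[[-0.19,1,0,0,-1],[-0.19,1,0,0,-1],[-0.19,1,0,0,-1],[-0.19,1,0,0,-1]]'; python3 -m pendant '[[-0.18,0.52,0,0,-1],[-0.18,0.52,0,0,-1],[-0.18,0.52,0,0,-1],[-0.18,0.52,1,0,-1],[-0.18,0.52,1,0,-1],[-0.18,0.52,1,0,-1],[-0.18,0.52,1,0,-1],[-0.18,0.52,1,0,-1]]'; python3 -c "
from h import *
cv2.imwrite('pics/a1.png',cv2.resize(bot.camera('side')[130:340,160:440],None,fx=2,fy=2))
state()"
```

```text
clock: 1.93
tool_pos: [374.5, -162.7, 232.7]
orientation: [3.14, -0.068, 0.004]
wrist_force: [0.8, 0.9, -0.0]
finger_gap: -0.2
clock: 2.6
tool_pos: [341.2, -238.1, 76.2]
orientation: [-3.138, 0.069, 0.012]
wrist_force: [-0.9, 0.8, -0.9]
finger_gap: -0.1
2.65 [ 342.9 -239.1   80.3] 
 [[ 0.999 -0.044 -0.003]
 [-0.044 -0.999 -0.   ]
 [-0.003  0.    -1.   ]] [ 0.1 -0.7  1.3] -0.15949365146118866 [-0.12 -0.45 -0.61  0.   -1.42  1.65]
```

View pics/a1.png

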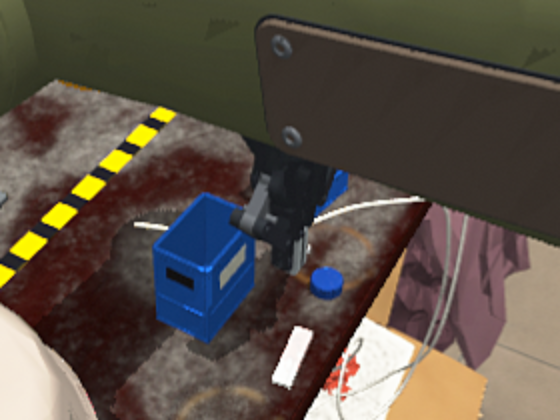

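The gripper stands in front of the left crate (crop 200,265), centred on it, and the stopper at (326,283) is clear.

```bash
python3 -m pendant '[[0.05,-0.02,0.08,0,-1],[0.1,-0.02,0.08,0,-1],[0.14,-0.02,0.08,0,-1],[0.17,-0.02,0.08,0,-1],[0.2,-0.02,0.08,0,-1],[0.23,-0.02,0.08,0,-1],[0.26,-0.02,0.08,0,-1],[0.29,-0.02,0.08,0,-1],[0.32,-0.02,0.08,0,-1],[0.35,-0.02,0.07,0,-1],[0.38,-0.02,0.06,0,-1],[0.4,-0.02,0.05,0,-1]]'; python3 -c "
from h import *
cv2.imwrite('pics/a2.png',cv2.resize(bot.camera('side')[130:340,160:440],None,fx=2,fy=2))
state()"
```

```text
clock: 3.65
tool_pos: [403.5, -238.7, 72.7]
orientation: [3.141, -0.068, -0.005]
wrist_force: [0.5, 0.6, 0.0]
finger_gap: -0.1
3.7 [ 403.9 -238.8   73. ] 
 [[ 0.999 -0.043 -0.003]
 [-0.043 -0.999 -0.   ]
 [-0.003  0.    -1.   ]] [-0.3  0.6 -0.2] 0.40507463118779574 [-0.1  -0.28 -0.5   0.   -1.36  1.63]
```

View pics/a2.png

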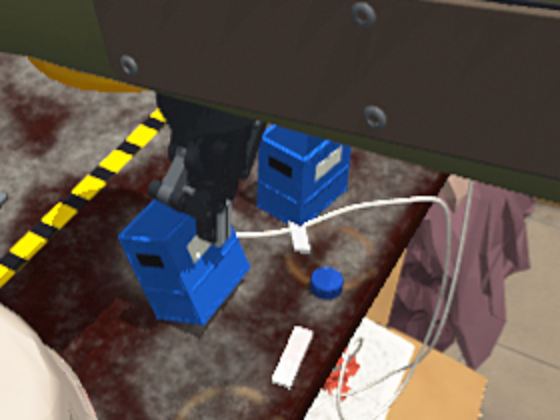

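The left crate is tipping as planned, about 25° over (crop 180,265). I'll continue.

```bash
python3 -m pendant '[[0.03,0,0,0,-1],[0.06,0,0,0,-1],[0.09,0,0,0,-1],[0.12,0,0,0,-1],[0.14,0,0,0,-1],[0.16,0,0,0,-1],[0.16,0,0,0,-1],[0,0,-0.3,0,-1],[-0.1,0,-0.5,0,-1],[-0.2,0,-0.6,0,-1],[-0.3,0,-0.6,0,-1]]'; python3 -c "
from h import *
im=bot.camera('side');cv2.imwrite('pics/a3.png',cv2.resize(im[130:340,160:440],None,fx=2,fy=2))
for c in blobs(blue(im),60):
    b=cv2.boundingRect(c)
    if 200<b[0]<340 and b[1]>150: print(b)
state()"
```

```text
clock: 4.62
tool_pos: [360.0, -237.7, 168.4]
orientation: [3.138, -0.068, 0.007]
wrist_force: [0.2, 0.7, 0.2]
finger_gap: -0.0
(315, 264, 17, 16)
(288, 179, 50, 64)
4.6667 [ 357.9 -237.2  166.4] 
 [[ 0.999 -0.044  0.002]
 [-0.044 -0.999 -0.001]
 [ 0.002  0.001 -1.   ]] [ 0.8 -1.5 -0.5] -0.04552276421828528 [-0.11 -0.44 -0.45  0.   -1.56  1.64]
```

View pics/a3.png

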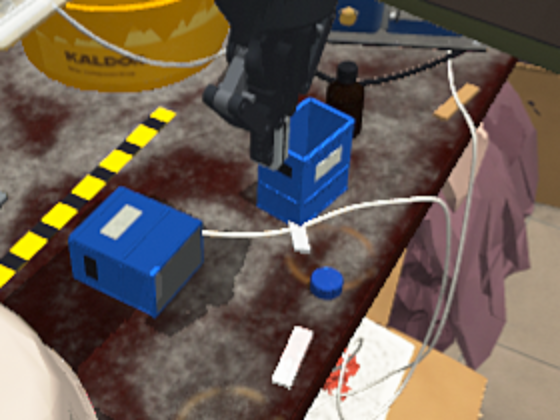

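The left crate lies on its far wall with a plain grey underside (crop 180,270), so the right one (305,160) carries the stamp.

```bash
python3 -m pendant '[[-0.1,0.88,0,0.025,-1],[-0.1,0.88,0,0.025,-1],[-0.1,0.88,0,0.025,-1],[-0.1,0.88,0,0.025,-1],[-0.1,0.88,0,0.025,-1],[-0.1,0.88,0.2,0.025,-1],[-0.1,0.88,0.4,0.025,-1],[-0.1,0.88,0.6,0.025,-1],[-0.1,0.88,0.64,0.025,-1],[-0.1,0.88,0.64,0.025,-1],[-0.1,0.88,0.64,0.025,-1]]'; python3 -c "
from h import *
state()"
```

```text
clock: 5.58
tool_pos: [338.0, -368.7, 72.1]
orientation: [3.123, -0.313, 0.005]
wrist_force: [-0.3, -0.7, 0.3]
finger_gap: -0.1
5.5833 [ 338.  -368.7   72.1] 
 [[ 0.98  -0.199  0.003]
 [-0.199 -0.98  -0.003]
 [ 0.004  0.002 -1.   ]] [-0.3 -0.7  0.3] -0.12996540408821108 [-0.42 -0.2  -0.43  0.   -1.33  1.79]
```

```bash
python3 -m pendant '[[0.06,0,0.02,0,-1],[0.11,0,0.02,0,-1],[0.14,0,0.02,0,-1],[0.17,0,0.02,0,-1],[0.2,0,0.02,0,-1],[0.23,0,0.02,0,-1],[0.26,0,0.02,0,-1],[0.29,0,0.02,0,-1],[0.32,0,0.02,0,-1],[0.35,0,0.01,0,-1],[0.38,0,0,0,-1],[0.4,0,0,0,-1]]'; python3 -m pendant '[[0.03,0,0,0,-1],[0.06,0,0,0,-1],[0.09,0,0,0,-1],[0.12,0,0,0,-1],[0.14,0,0,0,-1],[0.15,0,0,0,-1],[0.15,0,0,0,-1],[0,0,-0.3,0,-1],[-0.2,0,-0.5,0,-1],[-0.4,0.1,-0.6,0,-0.2],[-0.5,0.1,-0.6,0,-0.2],[-0.5,0.1,-0.6,0,-0.2]]'; python3 -c "
from h import *
im=bot.camera('top');cv2.imwrite('pics/t4.png',im)
s=bot.camera('side');cv2.imwrite('pics/s4.png',s)
cv2.imwrite('pics/c4.png',np.hstack([cv2.resize(im[110:310,120:400],None,fx=1.4,fy=1.4),cv2.resize(s[130:330,170:450],None,fx=1.4,fy=1.4)]))
state()"
```

```text
clock: 6.58
tool_pos: [397.5, -380.8, 72.6]
orientation: [3.123, -0.313, 0.006]
wrist_force: [-0.1, 0.7, 1.1]
finger_gap: 0.2
clock: 7.58
tool_pos: [319.0, -380.9, 165.3]
orientation: [3.12, -0.316, 0.013]
wrist_force: [0.1, -1.2, -0.6]
finger_gap: 33.7
7.6833 [ 320.4 -380.3  162.8] 
 [[ 0.98  -0.199  0.005]
 [-0.199 -0.98  -0.004]
 [ 0.006  0.003 -1.   ]] [ 0.4  0.4 -0. ] 34.26215301669999 [-0.46 -0.24 -0.3   0.   -1.51  1.83]
```

View pics/c4.png

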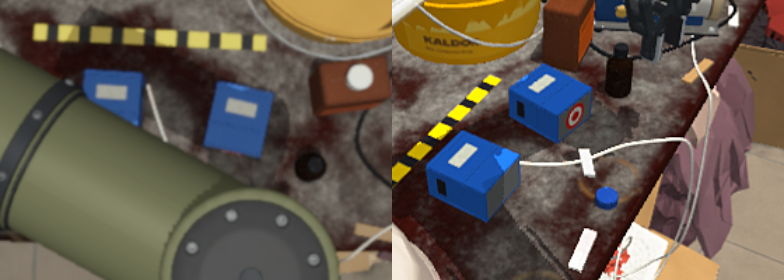

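Both crates are tipped. The right one shows the red stamp (side crop 577,116) and in the top view lies at crop (240,118). The bottle, tin and stopper are undisturbed.

Run:
```python
from h import *
im=cv2.imread("pics/top0.png");im=cv2.imread("pics/t4.png")
for c in blobs(blue(im),300):
    b=cv2.boundingRect(c)
    if b[0]<320:
        r=rect(onz("top",c[:,0],48));print(b,r,cv2.boxPoints(r).tolist())
s=cv2.imread("pics/s4.png");h=cv2.cvtColor(s,cv2.COLOR_BGR2HSV)
for c in blobs(blue(s),300):
    print(cv2.boundingRect(c),cv2.approxPolyDP(cv2.convexHull(c),3,True)[:,0].tolist())
```

```text
(266, 168, 49, 55) ((460.8447570800781, -393.55059814453125), (71.24267578125, 80.83442687988281), 78.31875610351562) [[414.052490234375, -420.25103759765625], [493.2127685546875, -436.6173095703125], [507.63702392578125, -366.85015869140625], [428.47674560546875, -350.48388671875]]
(179, 159, 44, 41) ((482.96148681640625, -239.4668426513672), (73.27507781982422, 64.69313049316406), 87.6714859008789) [[449.153076171875, -274.7599182128906], [513.7928466796875, -277.3883361816406], [516.7698974609375, -204.17376708984375], [452.130126953125, -201.54534912109375]]
(194, 223, 67, 66) [[219, 223], [260, 240], [237, 288], [196, 266], [194, 248]]
(253, 175, 60, 58) [[277, 175], [312, 192], [312, 201], [287, 232], [254, 213], [254, 192]]
(315, 111, 34, 35) [[347, 112], [337, 145], [316, 144], [316, 120], [321, 111]]
```

```bash
python3 -m pendant '[[0.44,-0.01,0,-0.029,-0.2],[0.44,-0.01,0.2,-0.029,-0.2],[0.44,-0.01,0.4,-0.029,-0.2],[0.44,-0.01,0.6,-0.029,-0.2],[0.44,-0.01,0.8,-0.029,-0.2],[0.44,-0.01,0.93,-0.029,-0.2],[0.44,-0.01,0.93,-0.029,-0.2],[0.44,-0.01,0.93,-0.029,-0.2],[0.44,-0.01,0.93,-0.029,-0.2]]'; python3 -c "
from h import *
state()"
```

```text
clock: 8.43
tool_pos: [387.0, -393.1, 25.0]
orientation: [3.137, -0.028, 0.009]
wrist_force: [0.1, -0.6, -0.0]
finger_gap: 34.1
8.4333 [ 387.  -393.1   25. ] 
 [[ 1.    -0.018  0.006]
 [-0.018 -1.    -0.005]
 [ 0.006  0.005 -1.   ]] [ 0.1 -0.6 -0. ] 34.14652764532331 [-0.43 -0.02 -0.36  0.   -1.23  1.98]
```

```bash
python3 -m pendant '[[0.05,0,0,0,-0.2],[0.1,0,0,0,-0.2],[0.14,0,0,0,-0.2],[0.18,0,0,0,-0.2],[0.22,0,0,0,-0.2],[0.26,0,0,0,-0.2],[0.3,0,0,0,-0.2],[0.34,0,0,0,-0.2],[0.38,0,0,0,-0.2],[0.42,0,0,0,-0.2],[0.45,0,0,0,-0.2],[0.47,0,0,0,-0.2]]'; python3 -c "
from h import *
im=bot.camera('top');cv2.imwrite('pics/t5.png',im)
s=bot.camera('side');cv2.imwrite('pics/s5.png',s)
cv2.imwrite('pics/c5.png',np.hstack([cv2.resize(im[110:310,120:400],None,fx=1.4,fy=1.4),cv2.resize(s[130:330,170:450],None,fx=1.4,fy=1.4)]))
state()"
```

```text
clock: 9.43
tool_pos: [458.0, -394.3, 25.4]
orientation: [3.137, -0.027, 0.009]
wrist_force: [-2.8, 0.2, 2.7]
finger_gap: 34.2
9.5333 [ 458.2 -394.2   25.2] 
 [[ 1.    -0.018  0.007]
 [-0.017 -1.    -0.005]
 [ 0.007  0.005 -1.   ]] [ 0.6  0.3 -0.4] 34.093346474751286 [-0.38  0.12 -0.21  0.   -1.23  1.93]
```

View pics/c5.png

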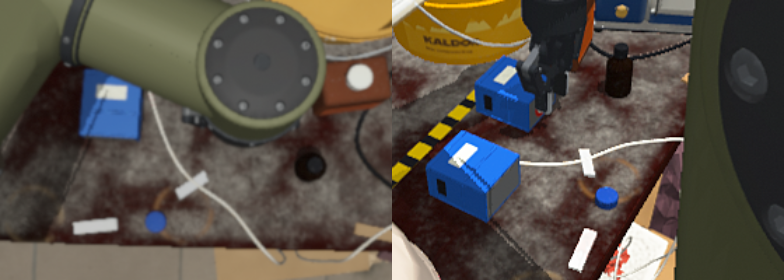

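The crate is squared up against both fingers (side crop 510,95) and is approaching the stripe; nothing else has moved.

```bash
python3 -m pendant '[[0.04,0,0,0,-0.2],[0.08,0,0,0,-0.2],[0.12,0,0,0,-0.2],[0.16,0,0,0,-0.2],[0.2,0,0,0,-0.2],[0.24,0,0,0,-0.2],[0.28,0,0,0,-0.2],[0.31,0,0,0,-0.2],[0.34,0,0,0,-0.2],[0.36,0,0,0,-0.2],[0.37,0,0,0,-0.2],[0.37,0,0,0,-0.2]]'; python3 -m pendant '[[-0.05,0,0,0,-0.2],[-0.2,0,0,0,-0.2],[-0.3,0,-0.2,0,-0.2],[-0.5,0,-0.5,0,-0.2],[-0.7,0,-0.8,0,-0.2],[-0.9,0,-1,0,-0.2],[-1,0,-1,0,-0.2],[-1,0,-1,0,-0.2],[-1,0,-1,0,-0.2]]';python3 -m pendant '[[-0.1,0,0,0,-0.2],[-0.3,0,0,0,-0.2],[-0.3,0,0,0,-0.2]]'; python3 -c "
from h import *
im=bot.camera('top');cv2.imwrite('pics/t6.png',im)
s=bot.camera('side');cv2.imwrite('pics/s6.png',s)
cv2.imwrite('pics/c6.png',np.hstack([cv2.resize(im[110:310,120:400],None,fx=1.4,fy=1.4),cv2.resize(s[130:330,170:450],None,fx=1.4,fy=1.4)]))
for c in blobs(blue(im),300):
    b=cv2.boundingRect(c)
    if b[0]<320:
        r=rect(onz('top',c[:,0],48));print(b,r,cv2.boxPoints(r).tolist())
for c in blobs(blue(s),300):
    print(cv2.boundingRect(c),cv2.approxPolyDP(cv2.convexHull(c),3,True)[:,0].tolist())
state()"
```

```text
clock: 10.53
tool_pos: [514.0, -395.1, 25.6]
orientation: [3.137, -0.027, 0.011]
wrist_force: [0.8, 0.7, -0.5]
finger_gap: 34.3
clock: 11.28
tool_pos: [362.4, -392.4, 177.2]
orientation: [3.134, -0.029, 0.019]
wrist_force: [-0.4, 0.6, -0.7]
finger_gap: 34.5
clock: 11.53
tool_pos: [314.9, -391.2, 175.8]
orientation: [3.135, -0.031, 0.017]
wrist_force: [1.5, 0.0, 0.4]
finger_gap: 34.2
(180, 159, 43, 36) ((487.0738525390625, -239.62026977539062), (73.0876235961914, 56.33172607421875), 87.82107543945312) [[457.5389404296875, -275.0667724609375], [513.8299560546875, -277.2085266113281], [516.6087646484375, -204.17376708984375], [460.3177490234375, -202.03201293945312]]
(268, 112, 41, 47) ((563.9962158203125, -388.30548095703125), (79.75746154785156, 68.60177612304688), 0.28436967730522156) [[523.94775390625, -354.20294189453125], [524.2882080078125, -422.80389404296875], [604.044677734375, -422.40802001953125], [603.7042236328125, -353.80706787109375]]
(194, 223, 67, 66) [[219, 223], [260, 240], [260, 253], [237, 288], [196, 266], [194, 248]]
(204, 161, 57, 53) [[224, 161], [260, 174], [260, 193], [241, 213], [205, 198], [204, 178]]
(315, 111, 36, 35) [[321, 111], [350, 113], [347, 145], [315, 143], [316, 120]]
11.6333 [ 317.  -391.3  175.7] 
 [[ 1.    -0.019  0.012]
 [-0.019 -1.    -0.007]
 [ 0.012  0.006 -1.   ]] [ 0.6  0.5 -1.2] 33.94628310803129 [-0.49 -0.23 -0.27  0.   -1.52  2.04]
```

View pics/c6.png

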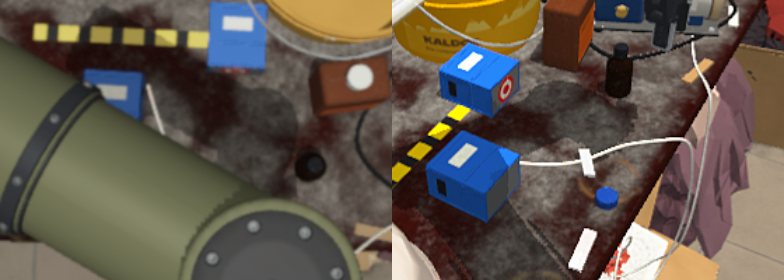

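The crate lies square across the stripe (top crop 237,37). The top view puts its centre at x = 564, against about 567 for the stripe. I'll cross-check with the side view before a small correction.

Run:
```python
from h import *
np.set_printoptions(suppress=True,precision=1)
for n,f in(("side","pics/side0.png"),("top","pics/top0.png")):
    h=cv2.cvtColor(cv2.imread(f),cv2.COLOR_BGR2HSV);m=cv2.inRange(h,(18,120,100),(40,255,255))
    P=[onz(n,[cv2.minAreaRect(c)[0]],0)[0] for c in blobs(m,20)]
    P=np.array([p for p in P if 550<p[0]<590 and -440<p[1]<-120]);k=np.polyfit(P[:,1],P[:,0],1);print(n,len(P),np.polyval(k,[-389,-250]))
h=[[224,161],[260,174],[241,213],[205,198],[204,178]]
print("side top-face back-left(205,178)/(224,161)/(260,174) @48",onz("side",[[204,178],[224,161],[260,174]],48),"base @0",onz("side",[[241,213],[205,198]],0))
```

```text
side 7 [566.  568.9]
top 8 [566.7 569.7]
side top-face back-left(205,178)/(224,161)/(260,174) @48 [[ 604.3 -360.1   48. ]
 [ 602.1 -422.4   48. ]
 [ 521.9 -421.    48. ]] base @0 [[ 525.  -356.7    0. ]
 [ 606.7 -359.6    0. ]]
```

```bash
python3 -m pendant '[[0.3,0,0.3,0,-0.2],[0.55,0,0.55,0,-0.2],[0.8,0,0.8,0,-0.2],[1,0,1,0,-0.2],[1,0,1,0,-0.2],[1,0,1,0,-0.2],[1,0,1,0,-0.2]]'; python3 -c "
from h import *
state()"
```

```text
clock: 12.22
tool_pos: [468.4, -393.4, 22.0]
orientation: [3.139, -0.028, 0.006]
wrist_force: [-0.4, 0.2, 0.8]
finger_gap: 34.1
12.2167 [ 468.4 -393.4   22. ] 
 [[ 1.    -0.018  0.004]
 [-0.018 -1.    -0.003]
 [ 0.004  0.003 -1.   ]] [-0.4  0.2  0.8] 34.114080177577954 [-0.37  0.14 -0.19  0.   -1.23  1.92]
```

Need +48 mm to reach x = 516.5, which is 0.32.

```bash
python3 -m pendant '[[0.1,0,0,0,-0.2],[0.18,0,0,0,-0.2],[0.24,0,0,0,-0.2],[0.27,0,0,0,-0.2],[0.29,0,0,0,-0.2],[0.3,0,0,0,-0.2],[0.31,0,0,0,-0.2],[0.32,0,0,0,-0.2],[0.32,0,0,0,-0.2],[0.32,0,0,0,-0.2]]'; python3 -m pendant '[[-0.05,0,0,0,-0.2],[-0.2,0,0,0,-0.2],[-0.3,0,-0.2,0,-0.2],[-0.5,0,-0.5,0,-0.2],[-0.7,0,-0.8,0,-0.2],[-0.9,0,-1,0,-0.2],[-1,0,-1,0,-0.2],[-1,0,-1,0,-0.2],[-1,0,-1,0,-0.2]]';python3 -m pendant '[[-0.1,0,0,0,-0.2],[-0.3,0,0,0,-0.2],[-0.3,0,0,0,-0.2],[-0.3,0,0,0,-0.2]]'; python3 -c "
from h import *
im=bot.camera('top')
s=bot.camera('side')
cv2.imwrite('pics/c7.png',np.hstack([cv2.resize(im[110:310,120:400],None,fx=1.4,fy=1.4),cv2.resize(s[130:330,170:450],None,fx=1.4,fy=1.4)]))
for c in blobs(blue(im),300):
    b=cv2.boundingRect(c)
    if b[0]<320: print(b,rect(onz('top',c[:,0],48)))
for c in blobs(blue(s),60):
    b=cv2.boundingRect(c)
    if b[1]>150:print(b)
state()"
```

```text
clock: 13.05
tool_pos: [514.7, -394.4, 22.8]
orientation: [3.139, -0.028, 0.002]
wrist_force: [-5.8, 2.3, 4.3]
finger_gap: 34.7
clock: 13.8
tool_pos: [363.9, -391.8, 175.0]
orientation: [3.137, -0.031, 0.01]
wrist_force: [0.7, 0.2, -1.7]
finger_gap: 34.5
clock: 14.13
tool_pos: [318.3, -390.7, 173.7]
orientation: [3.137, -0.032, 0.009]
wrist_force: [1.3, -0.6, 0.0]
finger_gap: 33.9
(180, 159, 43, 30) ((505.0718078613281, -249.54705810546875), (84.04759979248047, 39.79884719848633), 53.607322692871094)
(268, 112, 41, 47) ((564.1751708984375, -388.208984375), (79.96317291259766, 68.64533233642578), 0.41291967034339905)
(315, 264, 17, 16)
(194, 223, 67, 66)
(203, 160, 58, 54)
14.2333 [ 319.1 -390.7  173.7] 
 [[ 1.    -0.019  0.005]
 [-0.019 -1.    -0.004]
 [ 0.005  0.004 -1.   ]] [ 0.2 -0.1  0.6] 34.3802968695089 [-0.49 -0.22 -0.27  0.   -1.52  2.04]
```

View pics/c7.png

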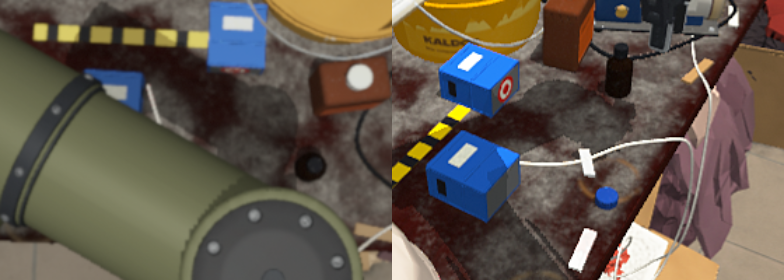

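```bash
python3 -c "
from rig import bot
print(bot.close_job())"
```

```text
the job is handed in; nothing more can be done
None
```

Both crates were tipped onto their far walls with the shut fingertips. The right one had the red stamp, so I pushed it straight ahead with two fingertips until it lay across the dispatch stripe. I then pulled the arm clear and handed the job in at about 14 s.

**Stamped crate:** the last top view puts its centre at (564, −388), square to within 0.5°. The stripe centre there is at x = 566 by the side camera and 566.7 by the top camera, so the crate reads 2–3 mm short of central, about the calibration error. I tried a small corrective push, but the arm stopped about 2 mm short of its target and the crate barely moved, so I left it.

**Position along the stripe:** the crate's right edge is about 8 mm inside the stripe's right-hand end.

**Plain crate:** it lies with its grey underside facing the robot. Its far edge is at about x = 516, roughly 40 mm short of the stripe.

**Other objects:** the stopper is at the same pixels as at the start. The bottle and tin looked unmoved in the pictures, but I did not measure them again.

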